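# Bring the ear defenders out of the tool chest

## Robot

A 6-joint arm with a two-finger parallel gripper is mounted at the origin on the work surface. World frame = base frame: x ahead of the robot, y to its left, z up, the work surface at z = 0. Lengths are in mm, angles in rad, forces in N, time in s.
With the tool pointing down it reaches from about 400 to 925 mm from the base axis. Payload 12.5 kg.
Tool frame: the origin (TCP) lies midway between the tips of the shut fingers; the grasp point (between the pads) lies 19 mm behind it; z points along the fingers, y is the line along which they close (so a half turn about z gives the same grasp; the last joint's range is limited). The gripper opens to 95 mm and grips with 3 to 60 N. Pads are 20 mm wide; open, the fingers measure 119 mm over their backs; the gripper's body (75 mm by 180 mm) begins 59 mm behind the grasp point.
Start: joints at [-1.337, 0.491, 1.559, -0, 1.092, -0.106], TCP at [208.336, -589.276, 185.261] pointing down, gripper open.
Joint ranges: [-3.1, 3.1], [-0.84, 2.19], [0.05, 2.79], [-1.13, 4.28], [0.06, 2.93], [-2.69, 2.69]. Speed limits (rad/s): [2.22, 2.22, 2.79, 3.14, 3.14, 3.14].

## Interface

Orientations are given as [roll, pitch, yaw] about the fixed x, y, z axes, in that order (R = Rz(yaw) Ry(pitch) Rx(roll)).
In Python, from cell import env gives the robot as it stands.
- The arm moves only by the tool carry_out, never from a script. Its argument "series" is a list of rows, each a list of 4 numbers: the shift along the world's x, y, z normalised to -1 to 1, where 1 is 5 cm, then the turn about the world's z normalised to -1 to 1, where 1 is 6 degrees. In form: [[x, y, z, turn], ...]. A call has exactly 5 rows; each row shifts and turns the commanded pose from where the row before left it; what a row does not reach is not made up. A row lasts 1/10 s, in which the tool goes at most 50 mm and 8.59 degrees, less where a joint would pass 70% of its speed; a pose out of reach is approached as far as the arm can. A call with a number of a shift or a turn outside -1 to 1 is refused whole. A call with a gripper value outside its range is refused whole. "fingers" is the closure, from -1 (fully open) to 1 (shut), set as the call begins (left out, the last holds). The fingers move at their own pace and stop on an object; the grip force is fixed at half the most. Time passes only in rows, so rows that do not move let the fingers close, or fill a call up. It gives the time, the measured TCP pose, the force, the opening and the grip force at its end, in the units of the state.
- env.state(): the state, without advancing time (a new reading comes with each control period).
- env.read_camera(name): name is "scene" or "top" or "wrist"; returns the picture (384x512x3 uint8, red, green, blue); there is no depth.
- env.calibration(name): a dict with "K" (3x3 intrinsics, pixels), "pose" (4x4, takes a point from camera to world coordinates). Camera axes: x right, y down, z forward; pixel columns grow to the right and rows downward; lengths in mm; the calibration is good to about 2 mm. A picture is of the moment at which its call begins: read the wrist's pose just before it. calibration takes no time and is no camera call; for the wrist camera it gives the pose at the moment of the call.
- env.job_done(): hands the job in; it is judged then, once.
Trained networks look in the newest picture that a camera, given by its name, has taken for a name from the list of things; names that differ only in an ending like _2 or _b are one class to them, and where a whole thing is asked for, a point or a joint stands for the part that bears it (a point fixed in the world has none). Each returns a list of dicts, best first, with "conf" (0 to 1); they miss things now and then, are a little off and sometimes report something else, mostly with a low value. They report only what shows in the picture. A call takes as long as a camera call.
- env.look_for(camera, label): "position" ([row, column] as shares, 0 to 1, of the picture: columns of its width, rows of its height, amid what is visible of it).
The state is a dict: "t": time; "joints": joint angles; "qvel": joint speeds; "tau": joint torques, N m; "eef_pos": TCP position; "tcp_rot": TCP orientation; "ft_force": force on the tool from outside, world axes, zero at the start; "moment": the same for the moment, N m; "opening": opening from 0.0 (shut) to 1.0 (fully open); "grip_force": force on a finger pad.
Only numpy, scipy, OpenCV 4.12 (cv2) and the standard library are available. Lean on these libraries where they do the work, as an engineer would, in place of code of your own. Each camera call takes 0.05 s, during which the arm holds its last target. There are 200 camera calls.

## Task

Set up the toy workshop for play: pull the chest's wide drawer open as far as it goes, take out the child's ear defenders and hang them by their headband over the peg board's wooden rail, one ear cup on each side. Leave that drawer open, the two narrow drawers shut and the other things where they are.

Things in the scene. Friction and masses are not known exactly. Their poses are not given: they have to be found in the camera images.
- chest: Low fixed birch chest, 240 deep (x) x 400 wide (y) x 155 mm high; origin at the middle of its underside, z up. Drawers face its -x (the robot): the wide deep one on the +y part, two narrow ones, one above the other, on the -y part. Shut drawer fronts (12 mm boards) reach 132 mm before the origin. A jar and a doll stand on its top, 60 mm or more behind its front edge.
- drawer (a joint): Wide drawer, m pulled out: 0 shut, 0.135 at its stop; slides to the chest's -x against about 3 N of friction, stays where left, starts 0 to 15 mm open. Front 222 wide, its top edge 141 mm above the work surface. Its front compartment, 96 (x) by 182 mm (y), floor 30 mm above the work surface, side walls and rear divider 100 mm, holds the ear defenders; play bolts are fixed in the rear one.
- drawer_handle (a point): Middle of the wide drawer's bar pull: a level wooden dowel, 12 mm thick, 110 mm long along the chest's y, its axis 40 mm before the drawer front, 120 mm above the work surface (35 mm below the chest's top). Its two posts are 41 mm either side of this point; free above and below. Moves with the drawer; axes as the chest's.
- narrow_upper (a joint): Upper narrow drawer (front 132 mm wide, 70 mm dowel pull), m pulled out: 0 shut. To stay shut.
- narrow_lower (a joint): Lower narrow drawer, same width, m pulled out: 0 shut. To stay shut.
- muffs: Child's ear defenders, rigid, 0.12 to 0.21 kg: two grey cups on a black arched headband; 128 mm over the cups (y), 46 in x, 104 high, 79 clear between the cups. Stands on its cups' flat undersides, arch in its y-z plane; origin midway between the cups at their undersides. Starts in the wide drawer's front compartment, its y along the chest's y to 0.1 rad.
- muffs_crown (a point): Top middle of the ear defenders' headband, 104 mm above the cups' undersides. Here the 24 mm wide, 5 mm thick band carries a firm rubber pad 30 mm wide (x), 50 mm long (y), 15 mm thick, reaching from this point down; it can be gripped across x. Axes as muffs.
- rail_mid (a point): Middle of the peg board's rail, on its axis: a level birch dowel, 16 mm thick, 270 mm long along this frame's y (z up), 180 mm above the work surface. Level dowels 120 mm either side of this point join it to the board, whose face is 122 mm off at +x. Free above, below and before it. The fixed board (640 x 300 mm, robot's left) has toy tools beside the rail, standing out under 45 mm.
- mallet: Wooden mallet, 190 mm, lying right of the chest. Leave it.
- teacup: White cup, 74 mm wide, 65 high, right of the chest. Leave it.
- toy_car: Wooden toy car, 110 mm long, 55 high, between chest and board. Leave it.
- play_nut: Wooden play nut, ring of 60 mm, 20 high, between chest and board. Leave it.
- kokeshi: Wooden doll, 108 mm high, standing on the chest. Leave it.
- peg_jar: Clear jar, 54 mm wide, 70 high, standing on the chest. Leave it.
- play_block: Wooden block 70 x 35 x 35 mm, right of the chest. Leave it.

How it is judged (in metres and radians):
On the way:
1. the wide drawer is pulled out to within 20 mm of its stop (value of joint drawer above 0.115 m), for 0.2 s.
At the end, for the whole second after the job is handed in: Wide drawer open to within 25 mm of its stop, narrow ones under 20 mm; ear defenders at rest over the rail: crown top 10 to 36 mm above its axis, within 35 mm across and 100 mm along of its middle, band square across it to 0.5 rad, cups down to 0.45 rad of upright (value of joint drawer above 0.11 m and y of muffs_crown in the frame of rail_mid between -0.1 and 0.1 m and x of muffs_crown in the frame of rail_mid between -0.035 and 0.035 m and z of muffs_crown in the frame of rail_mid between 0.01 and 0.036 m and angle between muffs's own z axis and vertical below 0.45 rad and angle between the x axis of muffs and the y axis of rail_mid, either way round below 0.5 rad and linear speed of muffs below 0.03 m/s and angular speed of muffs below 0.4 rad/s and value of joint each of narrow_upper, narrow_lower below 0.02 m); the robot touches nothing.
It fails at once if a narrow drawer is pulled more than 30 mm open (value of joint any of narrow_upper, narrow_lower above 0.03 m).
It fails at once if one of the other loose things is moved more than 40 mm (distance of any of mallet, teacup, toy_car, play_nut, kokeshi, peg_jar, play_block from where it was at the start of the episode above 0.04 m).
It also fails if it takes over 54 s, if anything falls off the work surface, if the arm or the gripper's body presses on something with over 40 N, if the wrist force passes 120 N, or if a joint passes its speed limit or range.

## Working session

There is one attempt and no reset: what is moved stays moved. The work goes in short steps, Python scripts to look and compute and a tool call to move; the robot and the scene stay as the last step left them, time stands still between calls to the robot, and variables do not carry over. Pictures are saved under pics/ and viewed, at most 10 in all, crops included, and the job is handed in when it is done.

Besides the shell and the picture viewer there is one more tool, called after "Emit:" as name(argument=value, ...) on one line, values as JSON. carry_out: Moves the arm, as the interface text tells. Its arguments: {"type":"object","properties":{"series":{"type":"array","items":{"type":"array","items":{"type":"number","minimum":-1,"maximum":1}}},"fingers":{"type":"number"}},"required":["series"]}

```bash
mkdir -p pics; cat > h.py <<'E'
import numpy as np, cv2
from cell import env
def shot(c,n):
    im=env.read_camera(c); cv2.imwrite(f'pics/{n}.png',im[:,:,::-1].copy()); return im
def ray(c,u,v):
    k=env.calibration(c); P=np.array(k['pose']); d=P[:3,:3]@np.linalg.inv(np.array(k['K']))@[u,v,1]
    return P[:3,3],d/np.linalg.norm(d)
def atz(c,u,v,z):
    o,d=ray(c,u,v); return o+d*(z-o[2])/d[2]
def tri(rays):
    A=0;b=0
    for o,d in rays:
        M=np.eye(3)-np.outer(d,d); A=A+M; b=b+M@o
    x=np.linalg.solve(A,b); return x,[np.linalg.norm((np.eye(3)-np.outer(d,d))@(x-o)) for o,d in rays]
def proj(c,p):
    k=env.calibration(c); P=np.linalg.inv(np.array(k['pose'])); q=np.array(k['K'])@(P[:3,:3]@p+P[:3,3]); return q[:2]/q[2]
E
python3 - <<'E'
from h import *
a=shot('scene','s0'); b=shot('top','t0')
s=env.state(); print(s['t'],s['eef_pos'],s['tcp_rot'],s['ft_force'])
for c in('scene','top'):
    print(c,np.round(env.calibration(c)['pose'],3).tolist())
    for l in('drawer_handle','muffs','muffs_crown','rail_mid','chest'):
        print(l,[(round(d['position'][1]*512,1),round(d['position'][0]*384,1),round(d['conf'],2)) for d in env.look_for(c,l)][:3])
E
```

```text
0.1 [ 208.27395511 -589.03338468  184.73598702] [-3.14064115e+00 -9.19977410e-05  3.39830782e-01] [ 1.15460235 -0.02971176  0.48361959]
scene [[0.969, -0.233, 0.08, 451.033], [-0.246, -0.917, 0.313, -558.677], [0.0, -0.323, -0.946, 1594.956], [0.0, 0.0, 0.0, 1.0]]
drawer_handle [(262.3, 186.6, 0.81)]
muffs []
muffs_crown []
rail_mid [(178.5, 42.1, 0.81), (278.3, 240.2, 0.4), (284.2, 357.5, 0.29)]
chest [(309.9, 198.2, 0.86)]
top [[-0.015, -0.985, 0.169, 397.573], [-1.0, 0.014, -0.006, -89.304], [0.004, -0.169, -0.986, 1239.15], [0.0, 0.0, 0.0, 1.0]]
drawer_handle [(234.2, 181.8, 0.97), (370.4, 181.5, 0.63)]
muffs []
muffs_crown [(240.8, 128.4, 0.56), (284.6, 128.3, 0.28)]
rail_mid [(34.2, 217.7, 0.86)]
chest [(258.4, 142.0, 0.78)]
```

View pics/s0.png

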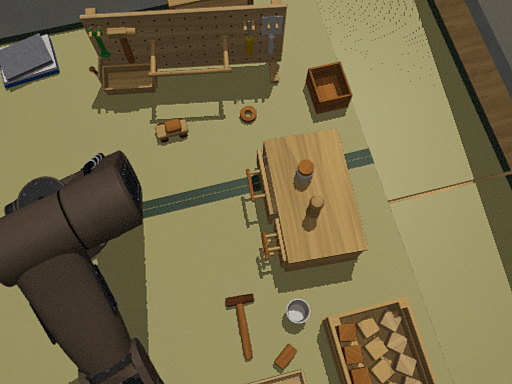

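View pics/t0.png

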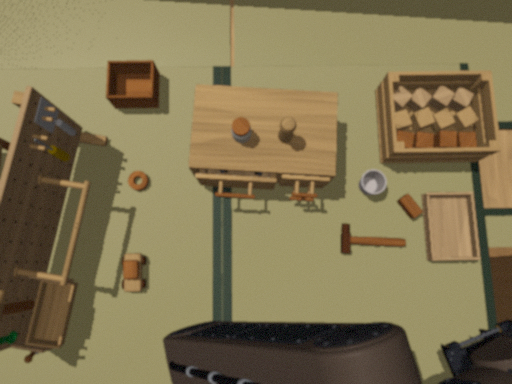

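The scene view shows the chest at about (310,200) with the handle near (252,184), and the board's rail from about (150,72) to (229,68). In the top view the handle is at about (235,196) and the rail runs from (87,184) to (65,281). I'll enlarge these for accurate pixels.

```bash
python3 - <<'E'
from h import *
s=cv2.imread('pics/s0.png');t=cv2.imread('pics/t0.png')
def cr(im,u,v):
    c=cv2.resize(im[v:v+75,u:u+100],(400,300),interpolation=cv2.INTER_CUBIC)
    for i in range(0,100,20): cv2.putText(c,str(u+i),(i*4,8),0,.3,(0,0,255)); cv2.line(c,(i*4,0),(i*4,4),(0,0,255))
    for i in range(0,75,15): cv2.putText(c,str(v+i),(0,i*4+4),0,.3,(255,0,0))
    return c
m=np.vstack([np.hstack([cr(s,140,30),cr(s,225,150)]),np.hstack([cr(t,190,150),cr(t,20,170)])])
t2=cr(t,20,220)
cv2.imwrite('pics/m0.png',m)
E
```

```text
(no output)
```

View pics/m0.png

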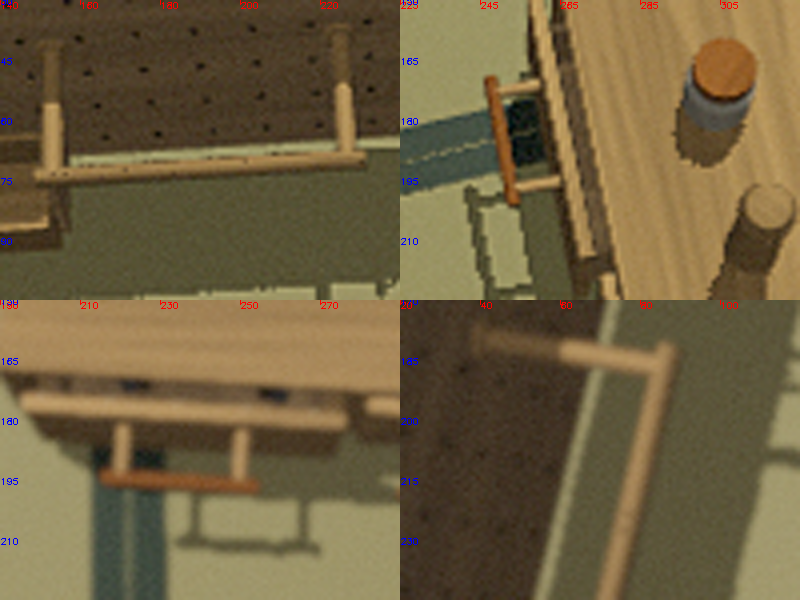

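```bash
python3 - <<'E'
from h import *
P={'hA(left)':((247.75,169.5),(215.5,194.5)),'hB':((253.3,200.75),(254.5,196.75)),'hM':((250.5,185.1),(235,195.6)),
'rR':((231,69.3),(86.8,181.3)),'rL':((149.5,74),(64,285))}
for n,(s,t) in P.items():
    x,r=tri([ray('scene',*s),ray('top',*t)]); print(n,x.round(1),np.round(r,1))
for n,(s,t) in P.items():
    z=120 if n[0]=='h' else 180
    print(n,atz('scene',*s,z).round(1),atz('top',*t,z).round(1))
for l in ('kokeshi','peg_jar','toy_car','play_nut'):
    print(l,[(d['position'],d['conf']) for d in env.look_for('top',l)][:1])
print(env.state()['joints'])
E
```

```text
hA(left) [590.2  10.7 110.1] [1.1 1.1]
hB [580.7 -97.9 118.8] [0.9 0.9]
hM [585.5 -43.8 113.4] [0.9 0.9]
rR [619.6 347.  167.7] [0.3 0.3]
rL [354.4 381.9 187.5] [2.3 2.3]
hA(left) [590.3   7.3 120. ] [587.5   9.6 120. ]
hB [581.4 -98.  120. ] [579.6 -98.1 120. ]
hM [585.8 -45.8 120. ] [583.6 -44.3 120. ]
rR [617.9 339.1 180. ] [617.3 342.1 180. ]
rL [356.2 387.2 180. ] [351.8 385.1 180. ]
kokeshi [([0.338, 0.5557], 0.79)]
peg_jar [([0.337, 0.4674], 0.57)]
toy_car [([0.4716, 0.4699], 0.63)]
play_nut [([0.4622, 0.2664], 0.81)]
[-1.33662916e+00  4.90890612e-01  1.55890876e+00  5.27210727e-07
  1.09169725e+00 -1.05634585e-01]
```

Both points triangulate to about the stated heights: handle mid ≈ (585,-45,120) at chest yaw ≈ -0.078, rail mid ≈ (486,363,180) with its axis along (0.985,-0.17). Next I move above the handle.

Emit:
carry_out(series=[[0.5, 0.72, 0.08, 0.73], [0.5, 0.72, 0.08, 0.73], [0.5, 0.72, 0.08, 0.73], [0.5, 0.72, 0.08, 0.73], [0.5, 0.72, 0.08, 0.73]], fingers=0.24)

```text
t: 1.3
eef_pos: [334.0, -407.8, 205.6]
tcp_rot: [3.141, 0.0, 0.725]
ft_force: [-0.0, -0.2, -0.3]
opening: 0.64
grip_force: 0.0
```

Emit:
carry_out(series=[[0.5, 0.72, 0.08, 0.73], [0.5, 0.72, 0.08, 0.73], [0.5, 0.72, 0.08, 0.73], [0.5, 0.72, 0.08, 0.73], [0.5, 0.72, 0.08, 0.73]])

```text
t: 1.8
eef_pos: [459.1, -227.7, 225.7]
tcp_rot: [3.141, 0.0, 1.107]
ft_force: [0.6, -1.0, 0.9]
opening: 0.382
grip_force: 0.0
```

Emit:
carry_out(series=[[0.5, 0.72, 0.08, 0.73], [0.5, 0.72, 0.08, 0.73], [0.5, 0.72, 0.08, 0.73], [0.5, 0.72, 0.08, 0.73], [0, 0, 0, 0]])

```text
t: 2.3
eef_pos: [560.5, -81.6, 241.6]
tcp_rot: [3.14, -0.001, 1.417]
ft_force: [-0.8, -0.5, -0.8]
opening: 0.382
grip_force: 0.0
```

```bash
python3 - <<'E'
from h import *
im=shot('wrist','w0'); print(env.state()['eef_pos'])
for l in('drawer_handle','muffs_crown'):
    print(l,[(round(d['position'][1]*512,1),round(d['position'][0]*384,1),round(d['conf'],2)) for d in env.look_for('wrist',l)][:3])
for p in([590,9,120],[580.5,-98,120],[584.5,-45,120]): print(proj('wrist',np.array(p,float)).round())
print(np.round(env.calibration('wrist')['pose'],2).tolist())
E
```

```text
[559.19984443 -83.32486239 241.21364715]
drawer_handle [(402.3, 135.5, 0.73), (325.2, 117.3, 0.59)]
muffs_crown [(346.6, 162.3, 0.61), (483.8, 137.4, 0.31)]
[273.  68.]
[279. 185.]
[275. 130.]
[[0.99, -0.15, -0.05, 570.67], [-0.16, -0.94, -0.29, -1.91], [0.0, 0.29, -0.96, 440.99], [0.0, 0.0, 0.0, 1.0]]
```

View pics/w0.png

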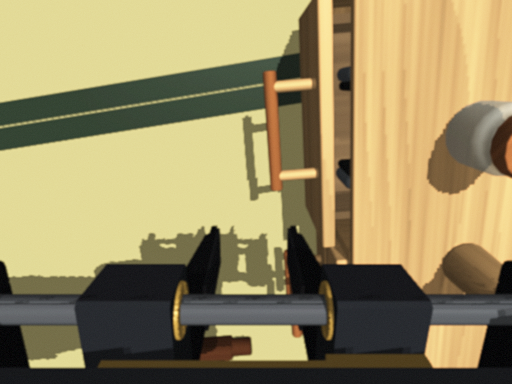

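The handle runs from (270,71) to (277,190) in the wrist view, within a few pixels of the prediction. I go over it, descend and grip.

Emit:
carry_out(series=[[0.25, 0.4, 0, 0.4], [0.25, 0.4, 0, 0.39], [0, 0, -0.4, 0], [0, 0, -0.5, 0], [0, 0, -0.5, 0]])

```text
t: 2.95
eef_pos: [582.9, -46.5, 170.7]
tcp_rot: [3.141, 0.0, 1.491]
ft_force: [0.5, -0.1, -0.1]
opening: 0.38
grip_force: 0.0
```

Emit:
carry_out(series=[[0, 0, -0.5, 0], [0, 0, -0.4, 0], [0, 0, -0.4, 0], [0, 0, 0, 0], [0, 0, 0, 0]])

```text
t: 3.45
eef_pos: [583.2, -46.2, 106.7]
tcp_rot: [-3.141, 0.0, 1.491]
ft_force: [-0.1, 0.3, 0.4]
opening: 0.383
grip_force: 0.0
```

Emit:
carry_out(series=[[0, 0, 0, 0], [0, 0, 0, 0], [0, 0, 0, 0], [0, 0, 0, 0], [0, 0, 0, 0]], fingers=1)

```text
t: 3.95
eef_pos: [583.4, -45.2, 106.5]
tcp_rot: [3.141, 0.0, 1.493]
ft_force: [0.0, -0.5, 0.0]
opening: 0.029
grip_force: 0.0
```

```bash
python3 - <<'E'
from h import *
w=shot('wrist','w1'); s=env.read_camera('scene');t=env.read_camera('top')
f=lambda im,u,v:cv2.resize(im[v:v+75,u:u+100],(400,300),interpolation=cv2.INTER_CUBIC)
m=np.vstack([cv2.resize(w,(800,600))[150:450,:],np.hstack([f(s,210,150),f(t,190,150)])])
cv2.imwrite('pics/m1.png',m[:,:,::-1]); print({k:env.state()[k] for k in('eef_pos','opening','grip_force','ft_force','t')})
E
```

```text
{'eef_pos': array([583.3270397 , -45.24011971, 106.28753374]), 'opening': 0.006948786998257305, 'grip_force': 0.0, 'ft_force': array([ 0.29499361, -0.2663898 ,  0.73495419]), 't': 4.1}
```

View pics/m1.png

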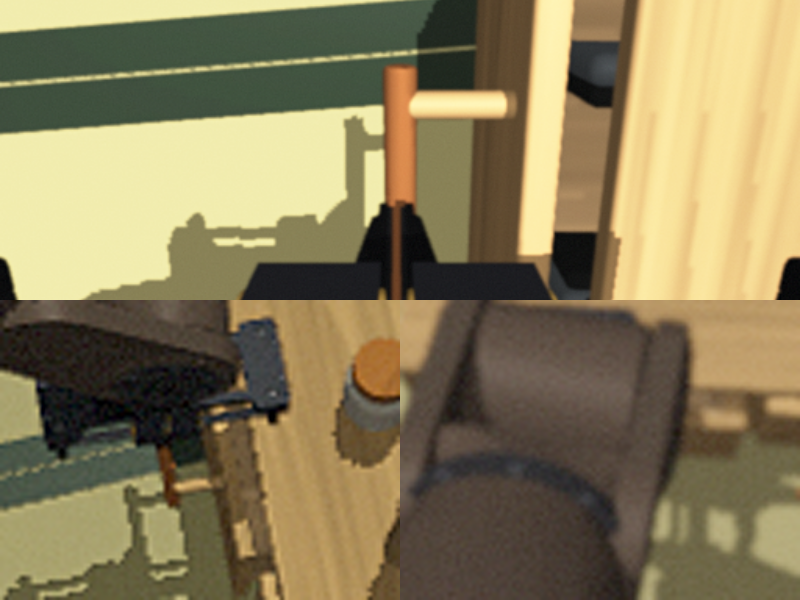

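```bash
python3 - <<'E'
from h import *
env.read_camera('wrist'); k=env.calibration('wrist'); print(np.array(k['K']).round(1).tolist(), np.round(k['pose'],3).tolist())
u,v=400/1.5625,(67+150)/1.5625
for z in(80,90,100,110,120): print(z,atz('wrist',u,v,z).round(1),atz('scene',247.75,169.5,z).round(1),atz('top',215.5,194.5,z).round(1))
print(tri([ray('wrist',u,v),ray('scene',247.75,169.5),ray('top',215.5,194.5)]))
print(tri([ray('wrist',u,v),ray('scene',247.75,169.5)]),tri([ray('wrist',u,v),ray('top',215.5,194.5)]))
for p in([583,-45,106],[583,-45,126]): print(proj('wrist',np.array(p,float)))
E
```

```text
[[343.9, 0.0, 253.2], [0.0, 343.9, 190.4], [0.0, 0.0, 1.0]] [[0.997, -0.075, -0.023, 588.993], [-0.078, -0.953, -0.294, 38.982], [0.0, 0.295, -0.956, 306.195], [0.0, 0.0, 0.0, 1.0]]
80 [588.2   4.6  80. ] [594.1  22.6  80. ] [594.2  13.1  80. ]
90 [588.3   6.1  90. ] [593.1  18.8  90. ] [592.6  12.2  90. ]
100 [588.3   7.6 100. ] [592.2  15.  100. ] [590.9  11.4 100. ]
110 [588.3   9.2 110. ] [591.2  11.1 110. ] [589.2  10.5 110. ]
120 [588.4  10.7 120. ] [590.3   7.3 120. ] [587.5   9.6 120. ]
(array([589.25281313,   9.84495139, 113.78818626]), [np.float64(0.9101772467966108), np.float64(1.6405361703157977), np.float64(0.7886164537198235)])
(array([589.58392104,   9.61757092, 114.49657891]), [np.float64(1.2538125910250877), np.float64(1.2538125910247448)]) (array([588.31371579,   9.98429621, 115.20688351]), [np.float64(0.04899111921556821), np.float64(0.0489911192155075)])
[254.02150642 224.48169964]
[254.11568412 238.08298464]
```

```bash
python3 - <<'E'
import cv2
w=cv2.imread('pics/w1.png'); cv2.imwrite('pics/m2.png',cv2.resize(w[180:290,180:330],(800,587),interpolation=cv2.INTER_CUBIC))
E
```

```text
(no output)
```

View pics/m2.png

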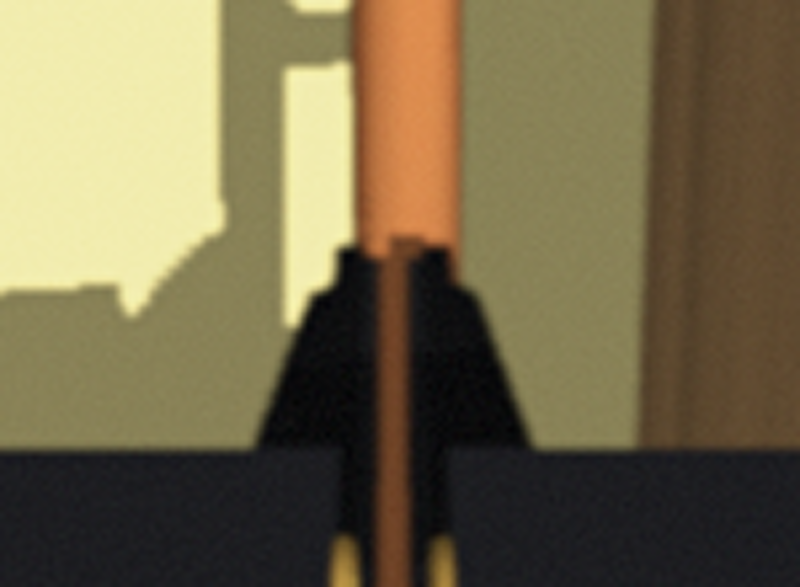

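The fingertips occlude the dowel, so they shut above it; the tips sit higher than expected. I reopen, go lower and grip again.

Emit:
carry_out(series=[[0, 0, 0, 0], [0, 0, 0, 0], [0, 0, 0, 0], [0, 0, 0, 0], [0, 0, 0, 0]], fingers=0.24)

```text
t: 4.65
eef_pos: [583.3, -45.3, 106.3]
tcp_rot: [3.141, 0.0, 1.493]
ft_force: [-0.5, -0.7, 0.6]
opening: 0.355
grip_force: 0.0
```

Emit:
carry_out(series=[[0, 0, -0.1, 0], [0, 0, -0.1, 0], [0, 0, -0.1, 0], [0, 0, 0, 0], [0, 0, 0, 0]])

```text
t: 5.15
eef_pos: [583.3, -45.3, 91.0]
tcp_rot: [-3.141, -0.0, 1.493]
ft_force: [0.2, -0.4, 0.3]
opening: 0.377
grip_force: 0.0
```

Emit:
carry_out(series=[[0, 0, 0, 0], [0, 0, 0, 0], [0, 0, 0, 0], [0, 0, 0, 0], [0, 0, 0, 0]], fingers=1)

```text
t: 5.65
eef_pos: [583.7, -45.3, 91.4]
tcp_rot: [3.141, 0.0, 1.493]
ft_force: [1.7, -0.5, 1.5]
opening: 0.108
grip_force: 29.9
```

Gripped. I pull along chest -x.

Emit:
carry_out(series=[[-0.3, 0.023, 0, 0], [-0.4, 0.031, 0, 0], [-0.4, 0.031, 0, 0], [-0.4, 0.031, 0, 0], [-0.4, 0.031, 0, 0]])

```text
t: 6.15
eef_pos: [488.4, -38.2, 91.5]
tcp_rot: [3.139, 0.001, 1.493]
ft_force: [3.9, -3.4, -1.9]
opening: 0.111
grip_force: 29.7
```

Emit:
carry_out(series=[[-0.2, 0.016, 0, 0], [-0.1, 0.008, 0, 0], [-0.1, 0.008, 0, 0], [-0.1, 0.008, 0, 0], [0, 0, 0, 0]])

```text
t: 6.65
eef_pos: [463.4, -36.3, 91.4]
tcp_rot: [3.142, 0.0, 1.493]
ft_force: [-2.2, -5.1, 2.8]
opening: 0.109
grip_force: 30.0
```

Moved 120 mm so far; small further steps to the stop.

Emit:
carry_out(series=[[-0.08, 0.006, 0, 0], [-0.08, 0.006, 0, 0], [-0.06, 0.005, 0, 0], [0, 0, 0, 0], [0, 0, 0, 0]])

```text
t: 7.15
eef_pos: [462.9, -37.2, 94.8]
tcp_rot: [3.119, 0.003, 1.492]
ft_force: [26.1, -4.1, 28.9]
opening: 0.059
grip_force: 28.2
```

The stop is reached at handle x ≈ 463. Release, then rise.

Emit:
carry_out(series=[[0.2, -0.016, 0, 0], [0, 0, 0, 0], [0, 0, 0, 0], [0, 0, 0, 0], [0, 0, 0, 0]], fingers=0.2)

```text
t: 7.65
eef_pos: [462.0, -35.7, 91.0]
tcp_rot: [-3.141, -0.0, 1.493]
ft_force: [-0.5, 0.8, -0.2]
opening: 0.384
grip_force: 0.0
```

Emit:
carry_out(series=[[0, 0, 0.4, 0], [0, 0, 0.8, 0], [0, 0, 0.8, 0], [0, 0, 0.8, 0], [0, 0, 0, 0]])

```text
t: 8.15
eef_pos: [463.9, -36.1, 235.5]
tcp_rot: [3.134, 0.001, 1.493]
ft_force: [-0.5, 0.5, -0.1]
opening: 0.4
grip_force: 0.0
```

```bash
python3 - <<'E'
from h import *
print(env.state()['eef_pos'],env.state()['ft_force'])
w=shot('wrist','w2'); k=env.calibration('wrist'); np.savez('w2.npz',K=k['K'],pose=k['pose'])
s=shot('scene','s2');t=shot('top','t2')
for c in('wrist','scene','top'):
  for l in('muffs_crown','muffs'):
    print(c,l,[(round(d['position'][1]*512,1),round(d['position'][0]*384,1),round(d['conf'],2)) for d in env.look_for(c,l)][:3])
f=lambda im,u,v:cv2.resize(im[v:v+75,u:u+100],(400,300),interpolation=cv2.INTER_CUBIC)
m=np.vstack([cv2.resize(w,(800,600))[:300,:],np.hstack([f(s,210,150),f(t,190,150)])])
cv2.imwrite('pics/m3.png',m[:,:,::-1])
E
```

```text
[463.94783759 -36.13661396 235.54178747] [-0.5096969   0.51406242 -0.09027728]
wrist muffs_crown [(357.9, 175.8, 0.61)]
wrist muffs [(355.4, 174.6, 0.97)]
scene muffs_crown [(245.7, 190.9, 0.63)]
scene muffs [(244.4, 193.5, 0.77)]
top muffs_crown []
top muffs [(251.7, 202.2, 0.55), (33.7, 220.2, 0.24)]
```

View pics/m3.png

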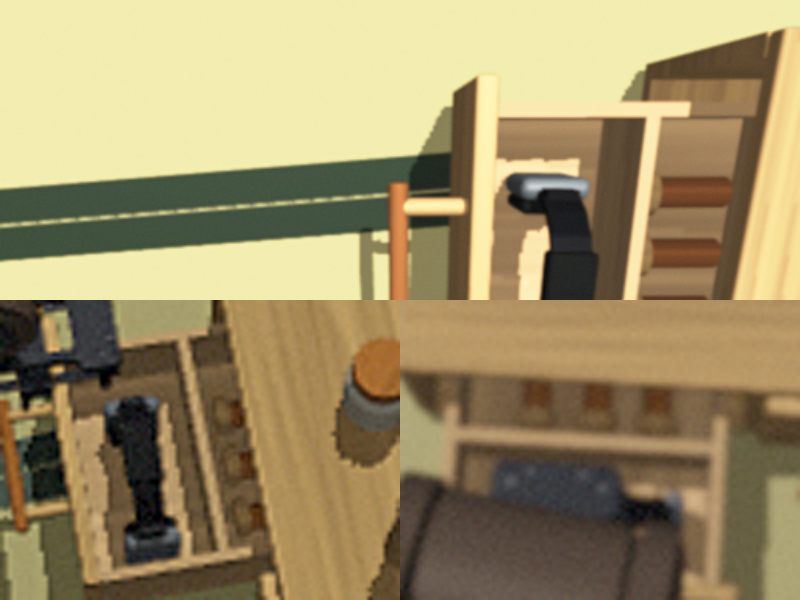

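The drawer is open and the muffs stand in the front compartment. The pad is near (358,176) in the wrist view and (246,192) in the scene view.

```bash
python3 - <<'E'
from h import *
print(tri([ray('wrist',357.9,175.8),ray('scene',245.7,191.5)]),atz('wrist',357.9,175.8,130),atz('scene',245.7,191.5,130))
for p in ([543,-45,134],): print(proj('wrist',np.array(p,float)),proj('scene',np.array(p,float)))
E
```

```text
(array([568.88237656, -50.71740423,  84.46778705]), [np.float64(0.1402665651638968), np.float64(0.1402665651637333)]) [555.73689545 -37.65242574 130.        ] [565.20146079 -66.081072   130.        ]
[344.85879261 185.89951265] [237.10399155 186.52419762]
```

Emit:
carry_out(series=[[0.5, -0.4, 0.2, 0], [0.6, -0.4, 0.2, 0], [0.7, -0.3, 0, 0], [0, 0, 0, 0], [0, 0, 0, 0]])

```text
t: 9.1
eef_pos: [552.2, -91.0, 250.1]
tcp_rot: [-3.14, -0.0, 1.492]
ft_force: [0.1, -0.6, 0.6]
opening: 0.402
grip_force: 0.0
```

```bash
python3 - <<'E'
from h import *
w=shot('wrist','w3'); k=env.calibration('wrist'); np.savez('w3.npz',K=k['K'],pose=k['pose']); print(env.state()['eef_pos'])
for l in('muffs_crown','muffs'): print(l,[(round(d['position'][1]*512,1),round(d['position'][0]*384,1),round(d['conf'],2)) for d in env.look_for('wrist',l)][:3])
E
```

```text
[551.75203897 -90.66170495 250.49704929]
muffs_crown [(266.8, 126.9, 0.69)]
muffs [(266.9, 125.8, 0.67)]
```

Emit:
carry_out(series=[[0, -0.4, 0, 0], [0, -0.4, 0, 0], [0, -0.4, 0, 0], [0, 0, 0, 0], [0, 0, 0, 0]])

```text
t: 9.75
eef_pos: [551.9, -150.4, 251.4]
tcp_rot: [3.141, -0.0, 1.492]
ft_force: [-0.2, 0.5, -0.2]
opening: 0.397
grip_force: 0.0
```

```bash
python3 - <<'E'
from h import *
w=shot('wrist','w4'); k=env.calibration('wrist'); np.savez('w4.npz',K=k['K'],pose=k['pose']); print(env.state()['eef_pos'])
for l in('muffs_crown','muffs'): print(l,[(round(d['position'][1]*512,1),round(d['position'][0]*384,1),round(d['conf'],2)) for d in env.look_for('wrist',l)][:3])
a=cv2.imread('pics/w3.png')[0:300,100:367];b=cv2.imread('pics/w4.png')[0:300,100:367]
cv2.imwrite('pics/m4.png',cv2.resize(np.hstack([a,b]),None,fx=1.498,fy=1.498,interpolation=cv2.INTER_CUBIC))
E
```

```text
[ 552.01161221 -150.10401626  251.45462301]
muffs_crown [(261.7, 63.6, 0.57)]
muffs [(261.4, 61.9, 0.58)]
```

View pics/m4.png

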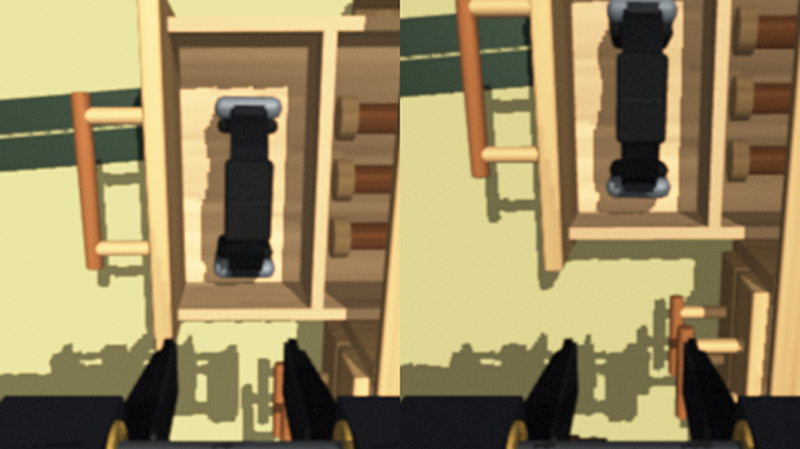

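```bash
python3 - <<'E'
from h import *
def R(n,u,v):
    d=np.load(n+'.npz'); P=d['pose']; r=P[:3,:3]@np.linalg.inv(d['K'])@[u,v,1]; return P[:3,3],r/np.linalg.norm(r)
c=lambda x,y:(x/1.498+100,y/1.498)
for n,a,b in(('pad c',(248.5,198.5),(240.5,97)),('pad far L',(229,160),(221,52)),('pad far R',(269,160),(263,52)),('pad near',(248,237),(240,140)),
 ('handle near',(94,268),(80,176)),('front top near',(165,335),(155,268)),('det',((266.8-100)*1.498,126.4*1.498),((261.6-100)*1.498,63*1.498))):
    x,r=tri([R('w3',*c(*a)),R('w4',*c(*b))]); 
    o,d=R('w3',*c(*a)); print(n,x.round(1),np.round(r,1), 'at130',(o+d*(130-o[2])/d[2]).round(1))
for n in('w3','w4'):
    print(n,np.load(n+'.npz')['pose'][:3,3].round(1))
E
```

```text
pad c [565.6 -50.  129.2] [0.1 0.1] at130 [565.7 -49.9 130. ]
pad far L [555.9 -25.6 134.6] [0.3 0.3] at130 [555.5 -25.8 130. ]
pad far R [579.6 -27.4 134.6] [0.2 0.2] at130 [579.7 -27.7 130. ]
pad near [563.6 -74.3 128.9] [0.1 0.1] at130 [563.8 -74.1 130. ]
handle near [461.9 -88.2 123.4] [0.4 0.4] at130 [463.5 -86.6 130. ]
front top near [ 488.4 -172.3   41.5] [0.4 0.4] at130 [ 503.7 -136.4  130. ]
det [567.4 -47.3 105. ] [0.2 0.2] at130 [566.9 -44.4 130. ]
w3 [557.7  -6.6 450.4]
w4 [557.6 -65.9 451.4]
```

Pad centre ≈ (566,-50), crown z ≈ 134, yaw -0.08, all as expected. The dowel chord (10.3 mm, then 5.6 mm as it slid off) and the wrist view both put the real tips about 30 mm above the reported TCP, so I go down to z ≈ 93 for tips about 11 mm under the crown.

Emit:
carry_out(series=[[0.1, 0.6, 0, 0], [0.1, 0.8, 0, 0], [0.07, 0.6, 0, 0], [0, 0, -0.4, 0], [0, 0, -0.6, 0]], fingers=0.03)

```text
t: 10.4
eef_pos: [566.6, -49.2, 202.2]
tcp_rot: [3.138, 0.0, 1.495]
ft_force: [0.8, -0.4, -0.4]
opening: 0.487
grip_force: 0.0
```

Emit:
carry_out(series=[[0, 0, -0.6, 0], [0, 0, -0.6, 0], [0, 0, -0.3, 0], [0, 0, 0, 0], [0, 0, 0, 0]])

```text
t: 10.9
eef_pos: [566.0, -50.4, 126.8]
tcp_rot: [3.141, 0.0, 1.493]
ft_force: [-0.5, -0.1, 0.0]
opening: 0.482
grip_force: 0.0
```

Emit:
carry_out(series=[[0, 0, -0.3, 0], [0, 0, -0.2, 0], [0, 0, -0.16, 0], [0, 0, 0, 0], [0, 0, 0, 0]])

```text
t: 11.4
eef_pos: [566.0, -50.9, 93.6]
tcp_rot: [3.141, 0.0, 1.493]
ft_force: [1.7, 0.3, -0.8]
opening: 0.486
grip_force: 0.0
```

Emit:
carry_out(series=[[0, 0, 0, 0], [0, 0, 0, 0], [0, 0, 0, 0], [0, 0, 0, 0], [0, 0, 0, 0]], fingers=1)

```text
t: 11.9
eef_pos: [566.1, -50.9, 93.6]
tcp_rot: [3.141, 0.0, 1.493]
ft_force: [0.4, 0.5, 3.7]
opening: 0.314
grip_force: 29.9
```

Gripped at 29.8 mm, which is the pad width. Lift.

Emit:
carry_out(series=[[0, 0, 0.2, 0], [0, 0, 0.3, 0], [0, 0, 0.4, 0], [0, 0, 0.5, 0], [0, 0, 0.5, 0]])

```text
t: 12.4
eef_pos: [565.5, -50.8, 189.5]
tcp_rot: [-3.141, -0.0, 1.493]
ft_force: [0.7, 0.1, -1.3]
opening: 0.311
grip_force: 29.9
```

Emit:
carry_out(series=[[0, 0, 0.5, 0], [0, 0, 0.5, 0], [0, 0, 0.5, 0], [0, 0, 0.5, 0], [0, 0, 0.2, 0]])

```text
t: 12.9
eef_pos: [566.1, -50.9, 300.9]
tcp_rot: [3.139, 0.0, 1.493]
ft_force: [-0.1, 0.8, -1.6]
opening: 0.313
grip_force: 29.9
```

```bash
python3 - <<'E'
from h import *
w=shot('wrist','w5'); s=shot('scene','s5'); print(env.state()['eef_pos'],env.state()['ft_force'],env.state()['opening'])
m=np.hstack([w[:,100:400],s[:,120:420]]); cv2.imwrite('pics/m5.png',cv2.resize(m,None,fx=1.33,fy=1.33,interpolation=cv2.INTER_CUBIC)[:,:,::-1])
E
```

```text
[565.98362108 -50.86243815 299.34924196] [ 0.89775268  0.66280773 -2.53741409] 0.3136688454900632
```

View pics/m5.png

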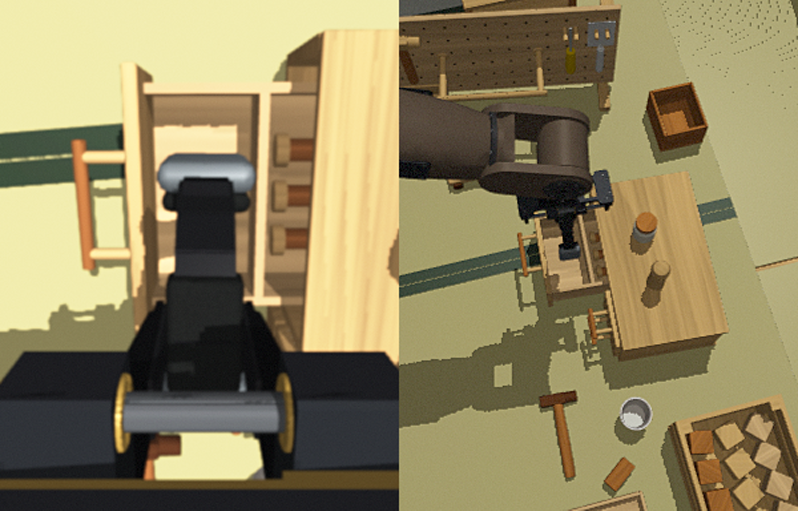

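Held upright and square. Next I carry it over to the rail.

Emit:
carry_out(series=[[-0.08, 0.4, 0, -0.07], [-0.13, 0.7, 0, -0.07], [-0.13, 0.7, 0, -0.07], [-0.13, 0.7, 0, -0.07], [-0.13, 0.7, 0, -0.07]])

```text
t: 13.5
eef_pos: [534.9, 110.3, 296.7]
tcp_rot: [-3.139, 0.0, 1.456]
ft_force: [1.1, -0.8, -2.0]
opening: 0.314
grip_force: 29.9
```

Emit:
carry_out(series=[[-0.13, 0.7, 0, -0.07], [-0.13, 0.7, 0, -0.07], [-0.13, 0.7, 0, -0.07], [-0.13, 0.7, 0, -0.07], [-0.13, 0.7, 0, -0.07]])

```text
t: 14.0
eef_pos: [502.4, 285.3, 296.6]
tcp_rot: [-3.14, 0.001, 1.419]
ft_force: [0.9, 0.4, -1.4]
opening: 0.31
grip_force: 29.9
```

Emit:
carry_out(series=[[-0.13, 0.7, 0, -0.07], [-0.13, 0.5, 0, -0.07], [-0.09, 0.39, 0, -0.06], [0, 0, 0, 0], [0, 0, 0, 0]])

```text
t: 14.5
eef_pos: [485.4, 363.4, 296.9]
tcp_rot: [-3.14, 0.002, 1.399]
ft_force: [0.7, 0.1, -1.8]
opening: 0.316
grip_force: 29.9
```

```bash
python3 - <<'E'
from h import *
w=shot('wrist','w6'); s=shot('scene','s6'); t=shot('top','t6'); print(env.state()['eef_pos'],env.state()['tcp_rot'],env.state()['opening'])
for p in([617.6,340.5,180],[486,363.5,180],[354,386,180]): print(proj('wrist',np.array(p,float)).round(1))
m=np.hstack([cv2.resize(w,(400,300)),cv2.resize(s[20:110,110:230],(400,300))]); m2=np.hstack([cv2.resize(t[150:315,0:220],(400,300)),cv2.resize(w[100:300,120:386],(400,300))])
cv2.imwrite('pics/m6.png',np.vstack([m,m2])[:,:,::-1])
E
```

```text
[486.02649    362.72368031 297.85641067] [-3.14120536e+00  5.90155652e-04  1.39770132e+00] 0.31504989342694756
[393.9 175.7]
[254.  175.8]
[113.8 176.4]
```

View pics/m6.png

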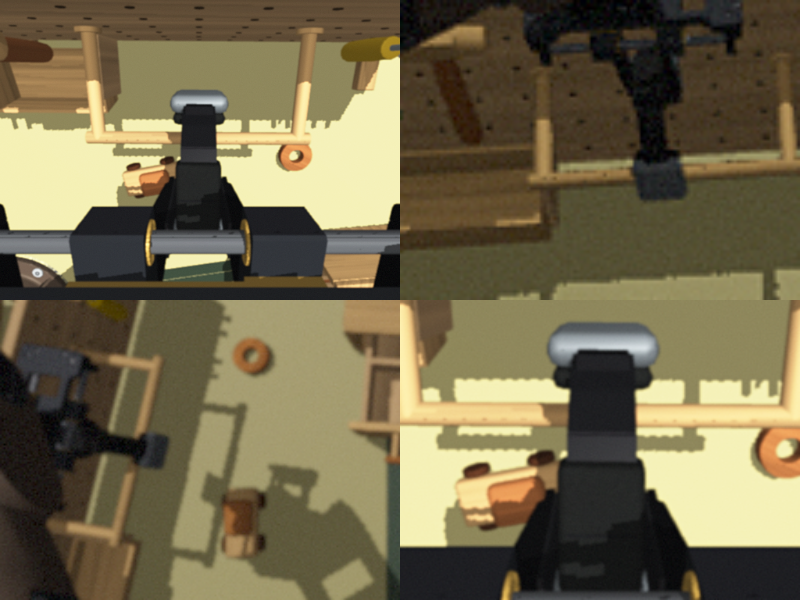

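The rail shows at columns 109–397, row 174–178 in the wrist view, within about 3 px of the prediction. Lower now.

Emit:
carry_out(series=[[0, 0, -0.4, 0], [0, 0, -0.5, 0], [0, 0, -0.5, 0], [0, 0, -0.5, 0], [0, 0, -0.4, 0]])

```text
t: 15.15
eef_pos: [485.9, 362.5, 181.9]
tcp_rot: [-3.141, 0.001, 1.397]
ft_force: [0.2, 0.0, -1.6]
opening: 0.314
grip_force: 29.9
```

Emit:
carry_out(series=[[0, 0, -0.1, 0], [0, 0, -0.06, 0], [0, 0, -0.06, 0], [0, 0, 0, 0], [0, 0, 0, 0]])

```text
t: 15.65
eef_pos: [486.1, 363.7, 173.0]
tcp_rot: [3.141, -0.001, 1.399]
ft_force: [-0.4, -0.2, -1.7]
opening: 0.309
grip_force: 29.9
```

Emit:
carry_out(series=[[0, 0, -0.04, 0], [0, 0, -0.04, 0], [0, 0, -0.04, 0], [0, 0, 0, 0], [0, 0, 0, 0]])

```text
t: 16.15
eef_pos: [485.8, 363.7, 166.2]
tcp_rot: [-3.142, 0.0, 1.399]
ft_force: [-0.1, -0.6, -0.8]
opening: 0.313
grip_force: 29.9
```

Emit:
carry_out(series=[[0, 0, -0.02, 0], [0, 0, -0.02, 0], [0, 0, -0.02, 0], [0, 0, 0, 0], [0, 0, 0, 0]])

```text
t: 16.65
eef_pos: [485.8, 363.6, 163.2]
tcp_rot: [3.142, 0.0, 1.399]
ft_force: [-0.4, 0.1, -1.4]
opening: 0.313
grip_force: 29.9
```

Emit:
carry_out(series=[[0, 0, -0.02, 0], [0, 0, -0.02, 0], [0, 0, -0.01, 0], [0, 0, 0, 0], [0, 0, 0, 0]])

```text
t: 17.15
eef_pos: [486.0, 363.7, 162.3]
tcp_rot: [3.14, -0.001, 1.399]
ft_force: [-4.2, -3.2, 11.2]
opening: 0.312
grip_force: 29.9
```

Contact at 162.5, exactly the predicted hanging height. Release and retreat straight up.

Emit:
carry_out(series=[[0, 0, 0.02, 0], [0, 0, 0, 0], [0, 0, 0, 0], [0, 0, 0, 0], [0, 0, 0, 0]], fingers=0)

```text
t: 17.65
eef_pos: [485.8, 363.6, 161.5]
tcp_rot: [-3.141, 0.0, 1.399]
ft_force: [0.7, 0.4, -0.5]
opening: 0.497
grip_force: 0.0
```

Emit:
carry_out(series=[[0, 0, 0.1, 0], [0, 0, 0.4, 0], [0, 0, 0.8, 0], [0, 0, 0.8, 0], [0, 0, 0.6, 0]])

```text
t: 18.15
eef_pos: [486.0, 363.8, 299.7]
tcp_rot: [3.14, -0.001, 1.399]
ft_force: [0.2, 0.1, 0.1]
opening: 0.5
grip_force: 0.0
```

Emit:
carry_out(series=[[0, -0.6, 0, 0], [0, -0.8, 0, 0], [0, -0.8, 0, 0], [0, -0.8, 0, 0], [0, 0, 0, 0]])

```text
t: 18.65
eef_pos: [485.8, 210.3, 297.5]
tcp_rot: [3.141, 0.0, 1.395]
ft_force: [-0.2, 0.8, -0.7]
opening: 0.503
grip_force: 0.0
```

```bash
python3 - <<'E'
from h import *
w=shot('wrist','w7'); s=shot('scene','s7'); t=shot('top','t7'); print(env.state()['eef_pos'],env.state()['t'])
m=np.hstack([cv2.resize(w,(400,300)),cv2.resize(s[20:110,110:230],(400,300))]); m2=np.hstack([cv2.resize(t[150:315,0:220],(400,300)),cv2.resize(s[80:350,100:460],(400,300))])
cv2.imwrite('pics/m7.png',np.vstack([m,m2])[:,:,::-1])
E
```

```text
[485.9956767  213.89959718 297.15444962] 18.8
```

View pics/m7.png

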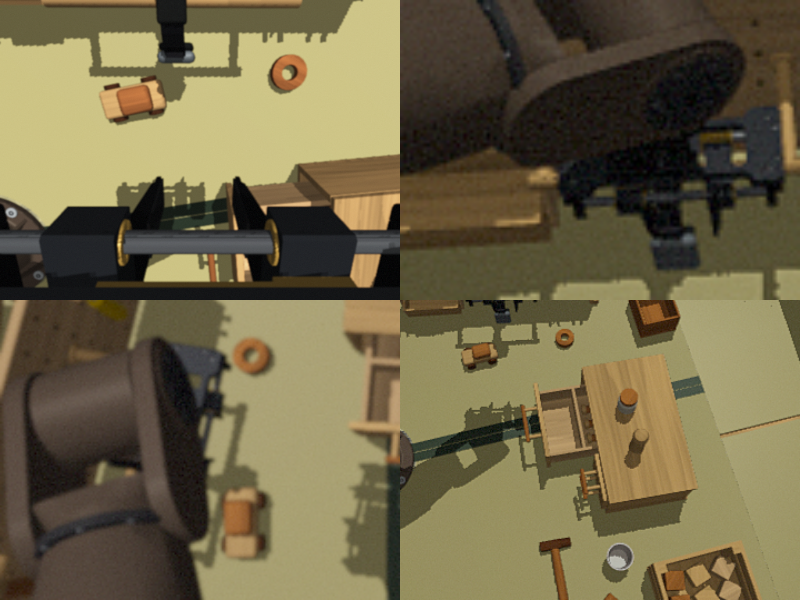

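```bash
python3 - <<'E'
from h import *
print([(d['position'][1]*512,d['position'][0]*384,round(d['conf'],2)) for d in env.look_for('wrist','muffs')][:2])
import math
cr=np.array([486,363.5,203.]);ax=np.array([.17,.985,0])
for a in(-.4,-.2,0,.2,.4):
    z=np.array([0,0,1]); Y=ax*math.cos(a)+z*math.sin(a); Z=z*math.cos(a)-ax*math.sin(a)
    cup=cr-104*Z-52*Y
    print(a,'near cup bottom',proj('wrist',cup).round(),'crown',proj('wrist',cr).round())
E
```

```text
[(223.7952, 42.816, 0.93)]
-0.4 near cup bottom [230. 110.] crown [221.  -2.]
-0.2 near cup bottom [230.  93.] crown [221.  -2.]
0 near cup bottom [231.  74.] crown [221.  -2.]
0.2 near cup bottom [231.  54.] crown [221.  -2.]
0.4 near cup bottom [231.  31.] crown [221.  -2.]
```

The near cup's underside shows at about row 75, against 74 predicted for an upright hang. The drawer is open, nothing else has moved, and the arm is clear.

```bash
python3 -c "
from cell import env
print(env.job_done())"
```

```text
the job is handed in; nothing more can be done
None
```

The job is handed in: the wide drawer is pulled to its stop and the ear defenders hang upright over the rail, with the narrow drawers shut and nothing else seen to move; no verdict came back, and I viewed 11 pictures, one over the limit of 10.

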